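Press a grit coupon in the blue locking pliers and release it

ROBOT

A 6-joint arm with a two-finger parallel gripper is mounted at the origin on the work surface. World frame = base frame: x ahead of the robot, y to its left, z up, the work surface at z = 0. Lengths are in m, angles in rad, forces in N, time in s.
With the tool pointing down it reaches from about 0.275 to 0.75 m from the base axis. Payload 10.2 kg.
Tool frame: the origin (TCP) lies where the fingers leave the gripper's body, on its centre line; the fingertips stand 64 mm ahead of it and the grasp point (between the pads) lies 45 mm ahead of it (ctrl.tip_reach is the distance from the TCP to the fingertips, in m); z points along the fingers, y is the direction in which the jaws open and shut (so a half turn about z gives the same grasp; the last joint's range is limited). The gripper opens to 88 mm and grips with 3 to 60 N. Pads are 18 mm wide; open, the fingers measure 123 mm over their backs; the gripper's body (75 mm by 187 mm) begins 45 mm behind the grasp point.
Start: joints at [1.03, 0.313, 1.498, -0, 1.331, -0.223], TCP at [0.164, 0.499, 0.303] pointing down, gripper open.
Joint ranges: [-2.94, 2.94], [-0.97, 2.17], [0.19, 2.56], [-1.23, 4.37], [0.02, 3.11], [-2.88, 2.88]. Speed limits (rad/s): [2.39, 2.39, 3.01, 3.14, 3.14, 3.14].

INTERFACE

Orientations are given as a unit quaternion [x, y, z, w].
In Python, from workcell import ctrl gives the robot as it stands. The module is installed in compiled form; this text tells all that it offers. Calls block until the motion is done:
- ctrl.movep(position, orientation): joint-space move of the TCP to a pose.
- ctrl.line_to(position, orientation=None, feed=0.15, guard=None): straight line of the TCP; orientation=None keeps the orientation; feed is the mean speed in m/s. With guard (N) it stops when the force on the tool has changed by that much, and returns True; else False.
- ctrl.set_joints(angles): joint-space move.
- ctrl.move_gripper(opening, newtons=None): opening from 0.0 (shut) to 1.0 (fully open); newtons is the grip in N (None keeps the last); returns when the fingers have stopped.
- ctrl.hold(seconds).
- ctrl.ik(position, orientation): joint angles nearest the present ones, or None.
- ctrl.get_obs(): the state.
- ctrl.read_camera(name): name is "scene" or "top" or "wrist"; returns the picture (400x640x3 uint8, red, green, blue); there is no depth.
- ctrl.camera_model(name): a dict with "K" (3x3 intrinsics, pixels), "k1" (the pictures are not rectified: a ray, as slopes to the right and down, at radius r is drawn at 1 + k1 r^2 times it, then the intrinsics apply), "view" (4x4, takes a point from world to camera coordinates). Camera axes: x right, y up, looking along -z (the intrinsics and any distortion apply to the point x, -y, -z); pixel columns grow to the right and rows downward; lengths in m; the calibration is good to about 2 mm. A picture is of the moment at which its call begins: read the wrist's pose just before it. camera_model takes no time and is no camera call; for the wrist camera it gives the pose at the moment of the call.
A pose or a line that the arm cannot do raises ctrl.Unreachable and nothing moves.
- ctrl.close_job(): hands the job in, once; it reports no verdict.
The state is a dict: "t": time; "joint_positions": joint angles; "qvel": joint speeds; "tau": joint torques, N m; "ee_pos": TCP position; "eef_rot": TCP orientation; "wrist_force": force on the tool from outside, world axes, zero at the start; "wrist_torque": the same for the moment, N m; "grip_width": opening from 0.0 (shut) to 1.0 (fully open).
Only numpy, scipy, OpenCV 4.12 (cv2) and the standard library are available. Lean on these libraries where they do the work, as an engineer would, in place of code of your own. Each camera call takes 0.05 s, during which the arm holds its last target. There are 200 camera calls.

TASK

The self-adhesive grit face of the coupon standing between the jaws of the blue-handled bench pliers needs a pressing. Squeeze the two blue handles together until the pliers lock over centre on the coupon, take the gripper off and let them hold by themselves for at least three seconds, then pull their red release lever sideways until the pliers spring fully open, and let go. Leave the coupon standing in its nest, and leave the black-handled pliers locked and the brass weight where they are.

Things in the scene. Friction and masses are not known exactly. Their poses are not given: they have to be found in the camera images.
- blue: Bench-mounted locking pliers with blue sleeves, open at the start, fixed on a grey plate 150 x 70 x 12 mm; pliers level, 60 mm above the bench, pivot pin top 77 mm. Origin on the bench under the pivot; own -x runs along the handles, roughly to the robot, +x to the jaws, z up. Handles swing level, equally and oppositely, and end 125 mm behind the pivot; only the bench lies under the sleeves.
- blue_grip_left (a point): Blue sleeve of the left (+y) handle: bar 80 x 13 wide x 16 mm high, centred on this point, 60 mm above the bench, 85 mm from the pivot; own x along it. Width over both sleeves at their middle: 62 mm open, 38 mm locked. Takes 5 to 10 N a side to squeeze; past dead centre (two thirds of the way) it snaps on to locked and stays.
- blue_grip_right (a point): Blue sleeve of the right (-y) handle, the mirror image of the left one.
- blue_left (a joint): Closing angle of each blue handle: 0 is fully open (start), 0.14 rad is locked; dead centre at 0.095. It rests only at either end.
- blue_tab (a point): Red upright pin at the tail of the blue release lever, 12 mm thick, from 66 to 102 mm above the bench; the point is on its axis at 87 mm. Locked, it stands near the pliers' middle line, 170 mm behind the pivot, clear of the sleeves by 40 mm. To release, pull it sideways to the pliers' own +y: after some 18 mm (2 N) they spring open and carry it to 55 mm from its locked place.
- coupon: Loose test coupon standing between the blue jaws: steel plate with red-brown grit face, 34 wide x 14 thick (own y) x 45 mm tall, 0.12 kg; origin at the centre of its underside, z up.
- blue_nest (a point): Centre of the floor of the shallow nest (rim 5 mm high) in which the coupon stands, 60 mm in front of the pivot, 30 mm above the bench.
- black: A second pair of the same pliers with black sleeves, already locked on an orange coupon that is curing; same build and origin, fixed to the bench beside the blue one, left or right of it. Not to be worked.
- black_left (a joint): Opening angle of each black handle: 0 is locked (start), 0.14 rad is open.
- weight: Loose brass loading weight, 48 mm across and 54 mm tall with a neck and knob, 0.45 kg; origin at the centre of its underside. Stands to one side of the pliers, left or right; not needed.
- tray: White tray of spare coupons, 150 x 110 x 35 mm, fixed, origin at the centre of its underside; not needed.
- blue_lever: The blue pliers' release lever with its red pin: flat steel bar 60 long x 7 wide x 6 mm, 71 mm above the bench, linked to the toggle: it swings in as the handles close. Origin on its hinge at the left handle's rear end, 60 mm above the bench; own -x points along the lever to the pin, 62 mm from the origin.

How it is judged:
On the way, in this order (a step that is already met when the one before it is completed fails the run):
1. the blue handles are being squeezed shut by their sleeves (value of joint blue_left above 0.05 rad and (contact force between the fingers and blue_left_c5 above 1 N or contact force between the fingers and blue_right_c5 above 1 N)), for 0.02 s.
2. the blue pliers stay locked on the coupon, untouched, for 2.5 s (value of joint blue_left above 0.12 rad and contact force between each of the arm, the fingers and blue below 0.3 N and contact force between blue_left_c4 and coupon above 1 N and horizontal distance between coupon and blue_nest below 0.012 m), for 2.5 s.
3. the release lever is being pulled and the pliers unlock (value of joint blue_left below 0.12 rad and contact force between the fingers and blue_lever above 0.3 N), for 0.02 s.
At the end, for the whole second after the job is handed in: The blue pliers are fully open again (handle angle below 0.025 rad), the coupon stands at rest in its nest (within 12 mm of its centre, within 10 degrees of upright), the black pliers are still locked (below 0.03 rad) and the brass weight is within 30 mm of its start (value of joint blue_left below 0.025 rad and horizontal distance between coupon and blue_nest below 0.012 m and angle between coupon's own z axis and vertical below 0.17 rad and height (world z) of coupon below 0.04 m and linear speed of coupon below 0.02 m/s and value of joint black_left below 0.03 rad and distance of weight from where it was at the start of the episode below 0.03 m); the robot touches nothing.
It fails at once if the black pliers are unlocked (value of joint black_left above 0.03 rad).
It fails at once if the brass weight is shoved or knocked (distance of weight from where it was at the start of the episode above 0.03 m).
It also fails if it takes over 48 s, if anything falls off the work surface, if the arm or the gripper's body presses on something with over 40 N, if the wrist force passes 120 N, or if a joint passes its speed limit or range.

## Working session

There is one attempt and no reset: what is moved stays moved. The work goes in short steps, each a Python script; the robot and the scene stay as the last script left them, time stands still between calls to the robot, and variables do not carry over. Pictures are saved under pics/ and viewed, about 8 in all and at most 12, crops included, and the job is handed in when it is done.

```bash
mkdir -p pics; cat > h.py <<'E'
import numpy as np, cv2
from workcell import ctrl
def pix2world(m,u,v,z):
    K=np.array(m["K"]);V=np.array(m["view"]);k=m["k1"]
    d=np.array([(u-K[0,2])/K[0,0],(v-K[1,2])/K[1,1]]);s=d.copy()
    for _ in range(20): s=d/(1+k*(s@s))
    R=V[:3,:3];o=-R.T@V[:3,3];r=R.T@np.array([s[0],-s[1],-1]);t=(z-o[2])/r[2]
    return o+t*r
def world2pix(m,p):
    K=np.array(m["K"]);V=np.array(m["view"]);c=V[:3,:3]@np.array(p)+V[:3,3]
    s=np.array([c[0],-c[1]])/-c[2];s=s*(1+m["k1"]*(s@s));return K[0,0]*s[0]+K[0,2],K[1,1]*s[1]+K[1,2]
def save(name,f,crop=None,sc=1):
    im=ctrl.read_camera(name)[:,:,::-1]
    if crop: im=im[crop[1]:crop[3],crop[0]:crop[2]]
    cv2.imwrite("pics/"+f,cv2.resize(im,None,fx=sc,fy=sc,interpolation=cv2.INTER_CUBIC))
E
python3 - <<'E'
from h import *
save("top","top1.png");save("scene","scene1.png")
for n in("top","scene"):
    m=ctrl.camera_model(n);V=np.array(m["view"]);print(n,m["k1"],-V[:3,:3].T@V[:3,3],m["K"])
o=ctrl.get_obs();print(o)
E
```

```text
top -0.05638262842445188 [0.47934826 0.01311334 1.20102555] [[415.31449321   0.         316.35828104]
 [  0.         415.31449321 195.73645936]
 [  0.           0.           1.        ]]
scene -0.06559438309427794 [ 1.33341359 -0.12118292  0.73904858] [[383.51605528   0.         318.72392576]
 [  0.         383.51605528 198.97224409]
 [  0.           0.           1.        ]]
{'t': 0.1, 'joint_positions': array([ 1.02958257e+00,  3.13348535e-01,  1.49830715e+00,  7.48585929e-06,
        1.33100963e+00, -2.23407527e-01]), 'qvel': array([ 0.00101697, -0.00300375, -0.00261339,  0.0010926 ,  0.00083773,
        0.00108399]), 'tau': array([ 2.73578225e-03, -4.02815259e+01, -2.52639699e+01,  6.95130997e-02,
        3.43139714e-02, -4.86117710e-05]), 'ee_pos': array([0.16399483, 0.49858369, 0.30226187]), 'eef_rot': array([ 1.58236092e-01,  9.87401160e-01, -4.96251850e-04, -2.03458359e-04]), 'wrist_force': array([0.56111589, 0.41955416, 0.13174574]), 'wrist_torque': array([ 0.01343202,  0.03022203, -0.04631525]), 'grip_width': 1.0006219373618934}
```

View pics/top1.png

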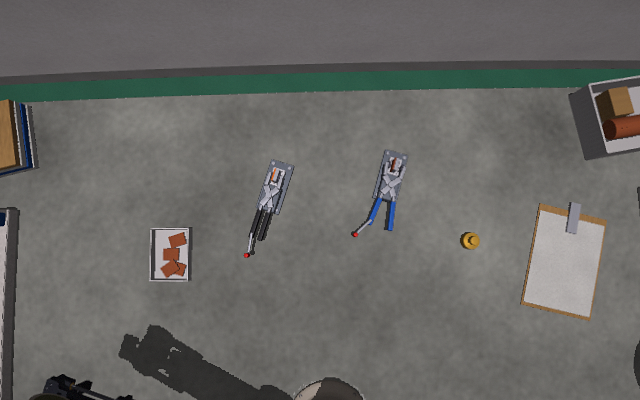

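View pics/scene1.png

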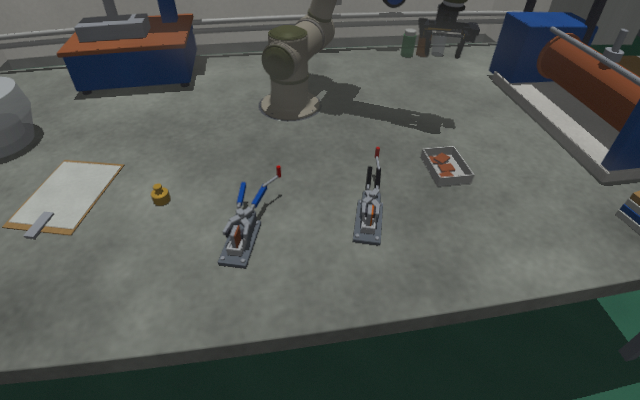

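The top view shows the blue pliers at about (385,190), with the red pin at (354,234). The black pliers are to the left at (267,200) and the brass weight is to the right at (470,240). Next I'll enlarge the blue pair.

```bash
python3 - <<'E'
from h import *
save("top","top2.png",(335,140,425,245),5.5)
E
```

```text
(no output)
```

View pics/top2.png

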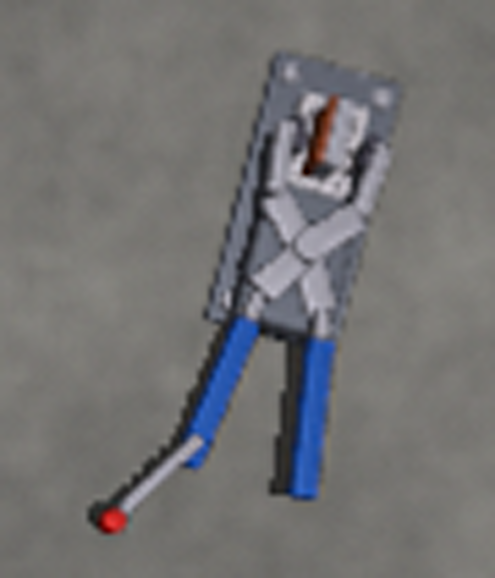

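In the crop, the sleeve middles are at (220,392) and (312,418), the pivot at (302,245) and the pin top at (113,520).

```bash
python3 - <<'E'
from h import *
m=ctrl.camera_model("top")
P={k:pix2world(m,335+u/5.5-.4,140+v/5.5-.4,z) for k,(u,v,z) in dict(L=(221,392,.068),R=(312,418,.068),piv=(302,245,.077),pin=(113,520,.102),Lf=(246,322,.068),Lb=(196,462,.068),Rf=(319,340,.068),Rb=(303,497,.068),c1=(280,52,.012),c2=(402,87,.012),c3=(207,318,.012),coup=(335,138,.075)).items()}
for k in P: print(k,P[k].round(4))
mid=(P['L']+P['R'])/2; a=(P['piv']-mid)[:2];print("yaw mid",np.arctan2(a[1],a[0]),np.linalg.norm(a),"sep",np.linalg.norm(P['L']-P['R']))
d=(P['c1']-P['c3'])[:2];print("plate yaw",np.arctan2(d[1],d[0]),np.linalg.norm(d),np.linalg.norm(P['c1']-P['c2']))
d=(P['L']-P['R'])[:2];print("sep yaw",np.arctan2(-d[0],d[1]))
# wrist camera trial: move above
yaw=(-0.27)
mW=ctrl.camera_model("wrist");V=np.array(mW["view"]);print("wristcam",-V[:3,:3].T@V[:3,3],V[2,:3])
E
```

```text
L [ 0.5766 -0.1431  0.068 ]
R [ 0.5624 -0.1879  0.068 ]
piv [ 0.6482 -0.1854  0.077 ]
pin [ 0.5134 -0.084   0.102 ]
Lf [ 0.6113 -0.1571  0.068 ]
Lb [ 0.5421 -0.1293  0.068 ]
Rf [ 0.6013 -0.1933  0.068 ]
Rb [ 0.5233 -0.1816  0.068 ]
c1 [ 0.7622 -0.1902  0.012 ]
c2 [ 0.7416 -0.2544  0.012 ]
c3 [ 0.6205 -0.1452  0.012 ]
coup [ 0.7024 -0.205   0.075 ]
yaw mid -0.24787645195880303 0.08114304820438581 sep 0.046972290032645136
plate yaw -0.30792088043513877 0.14869147955784756 0.06741801993123187
sep yaw -0.3062309753893603
wristcam [0.09169128 0.52196492 0.38425657] [-0.27914258  0.09291964  0.95574335]
```

```bash
cat >> h.py <<'E'
def Q(psi): return [-np.sin(psi/2),np.cos(psi/2),0,0]
E
python3 - <<'E'
from h import *
psi=-.285
ctrl.movep([.56,-.163,.27],Q(psi))
import pickle
m=ctrl.camera_model("wrist");pickle.dump(m,open("m.pkl","wb"))
save("wrist","w1.png",None,1.25);o=ctrl.get_obs();print(o['t'],o['ee_pos'])
E
```

```text
2.925 [ 0.5601551  -0.16231396  0.27007534]
```

View pics/w1.png

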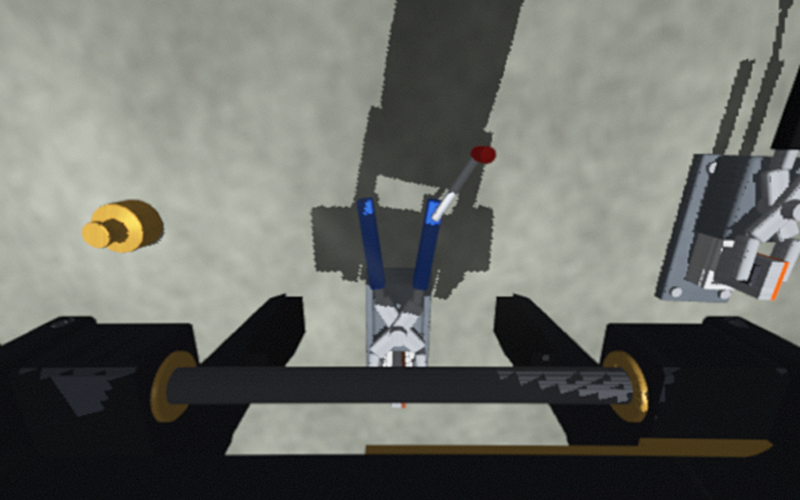

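The wrist view has the robot side at the top. The sleeve rear ends are at (366,201) and (433,203), the front ends at (377,288) and (424,288), and the pin top at (483,154). The pliers lie centred between the fingers.

```bash
python3 - <<'E'
from h import *
import pickle
m=pickle.load(open("m.pkl","rb"))
f=lambda u,v,z=.068: pix2world(m,u/1.25,v/1.25,z)
Rb,Lb,Rf,Lf=f(366,201),f(433,203),f(377,288),f(424,288)
for p in (Rb,Lb,Rf,Lf,f(483,154,.102)): print(p.round(4))
b=(Rb+Lb)/2;a=(Rf+Lf)/2;d=a-b;print("mid",((a+b)/2).round(4),"len",np.linalg.norm(d),"yaw",np.arctan2(d[1],d[0]),np.linalg.norm(Rb-Lb),np.linalg.norm(Rf-Lf))
E
```

```text
[ 0.524  -0.1802  0.068 ]
[ 0.5409 -0.1281  0.068 ]
[ 0.6    -0.1945  0.068 ]
[ 0.6116 -0.1548  0.068 ]
[ 0.5113 -0.0881  0.102 ]
mid [ 0.5691 -0.1644  0.068 ] len 0.07611927689111125 yaw -0.27246709088831245 0.054750734351292685 0.0414123679556804
```

Both views agree to within about 3 mm, so I'll descend, squeeze, release and back off.

```bash
python3 - <<'E'
from h import *
psi=-.285;c=[.567,-.1645]
P=lambda s,*a:print(s,ctrl.get_obs()['t'],ctrl.get_obs()['wrist_force'].round(1),round(ctrl.get_obs()['grip_width'],3),*a)
ctrl.movep([*c,.20],Q(psi))
print(ctrl.line_to([*c,.108],feed=.08,guard=8));P("down")
ctrl.move_gripper(.38,25);P("squeezed")
ctrl.hold(.2);P("held")
E
```

```text
False
down 4.6083 [-0.7 -0.4  0.1] 1.002
squeezed 5.4333 [-3.6  3.7  1.2] 0.424
held 5.6333 [-2.8  4.9  0.3] 0.427
```

```bash
python3 - <<'E'
from h import *
psi=-.285;c=[.567,-.1645]
ctrl.move_gripper(.8);print(ctrl.get_obs()['t'],ctrl.get_obs()['wrist_force'].round(1))
ctrl.line_to([*c,.25],feed=.12)
ctrl.line_to([.53,-.153,.27],feed=.15)
import pickle
m=ctrl.camera_model("wrist");pickle.dump(m,open("m.pkl","wb"))
save("wrist","w2.png",None,1.25);save("top","top3.png",(320,140,440,260),4);print(ctrl.get_obs()['t'])
E
```

```text
6.275 [ 0.2  0.6 -0.1]
8.15
```

View pics/w2.png

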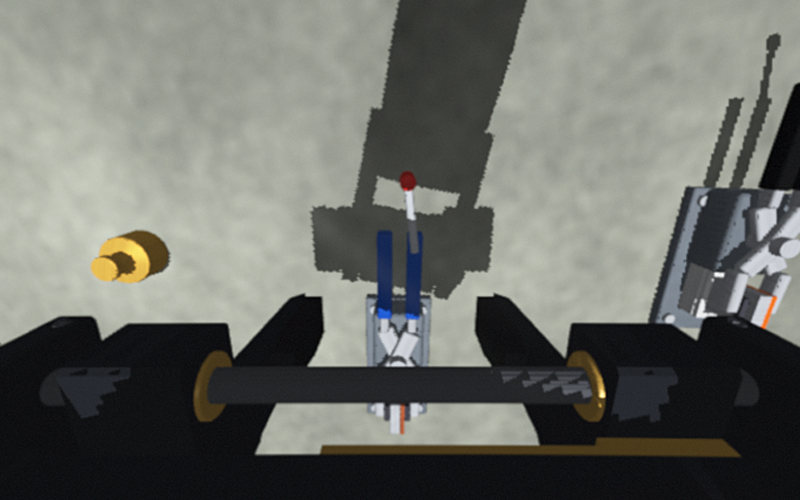

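The pliers are locked: the sleeves are parallel and the pin top is at (408,181). Next I'll place the open gripper around the pin with the −y finger just beside it. After the hold time, I'll pull to +y.

```bash
python3 - <<'E'
from h import *
import pickle
m=pickle.load(open("m.pkl","rb"))
psi=-.285;ex=np.array([np.cos(psi),np.sin(psi)]);ey=np.array([-ex[1],ex[0]])
pin=pix2world(m,408/1.25,180/1.25,.102)[:2]
piv=np.array([.6482,-.1854]);print("pin",pin.round(4),"rel pivot",(pin-piv)@ex,(pin-piv)@ey)
g=pin+.030*ey   # -y finger face 14 mm to -y of the axis, +y face 74 mm
P=lambda s:print(s,round(ctrl.get_obs()['t'],2),ctrl.get_obs()['wrist_force'].round(1))
ctrl.move_gripper(1.0)
ctrl.line_to([*g,.22])
print(ctrl.line_to([*g,.142],feed=.06,guard=5));P("down")
ctrl.hold(max(0,10.2-ctrl.get_obs()['t']))
save("top","top4.png",(320,140,440,260),4)
for s in (.012,.018,.024,.030,.036):
    ctrl.line_to([*(g+s*ey),.142],feed=.04);P(s)
ctrl.hold(.3)
save("top","top5.png",(320,140,440,260),4);P("end")
E
```

```text
pin [ 0.4838 -0.1334] rel pivot -0.17237201790062323 0.0037357577852031934
False
down 10.72 [-0.1 -0.8  0.4]
0.012 11.22 [-1.2 -1.5  1.2]
0.018 11.53 [-0.7 -0.5  0.2]
0.024 11.82 [-0.3  0.2 -0.2]
0.03 12.12 [ 0.8 -1.  -0. ]
0.036 12.43 [ 0.5 -0.7 -0. ]
end 12.78 [0.2 0.3 0.6]
```

View pics/top5.png

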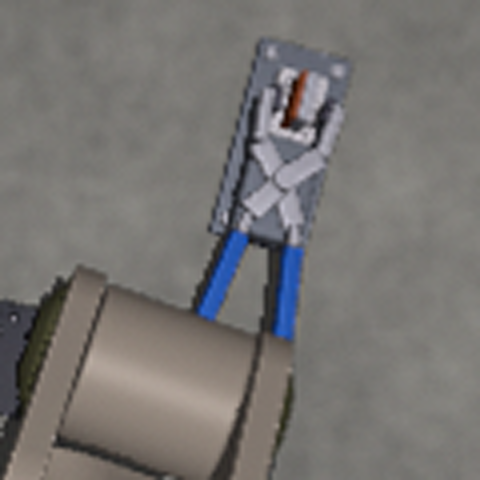

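The pliers are open, with the sleeves splayed at (222,275) and (287,290), and the coupon is in its nest at (300,100). I'll check the picture from just before the pull to confirm they were still locked then.

View pics/top4.png

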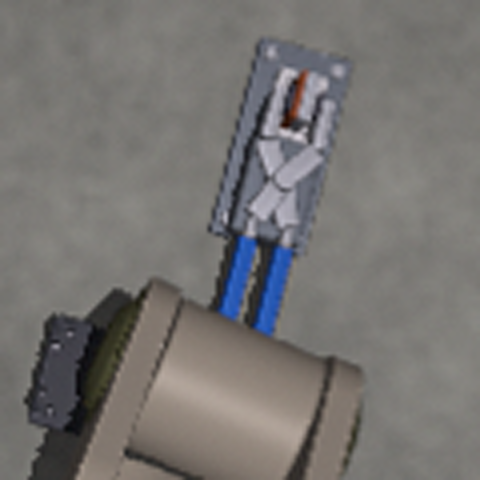

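```bash
python3 - <<'E'
from h import *
p=ctrl.get_obs()['ee_pos']
print(ctrl.line_to([p[0],p[1],.26],feed=.12,guard=8))
ctrl.line_to([.40,.05,.30])
ctrl.hold(.3);print(ctrl.get_obs()['t'],ctrl.get_obs()['wrist_force'])
save("top","top6.png",(230,140,490,275),3)
E
```

```text
False
15.4417 [ 0.59094373 -0.0418194   0.34322298]
```

View pics/top6.png

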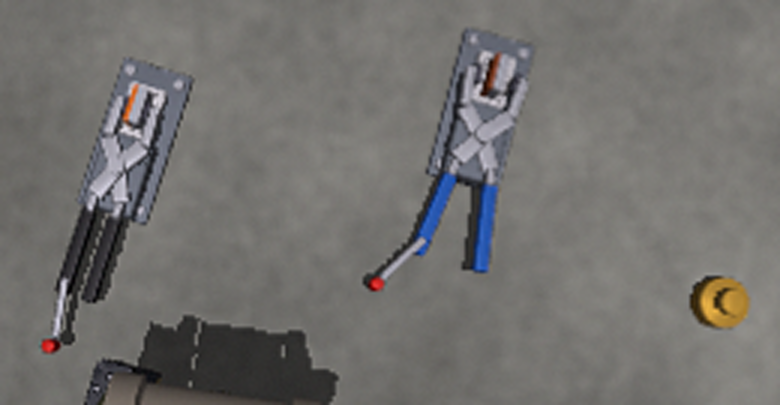

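The last picture shows the blue pliers open, with the pin back at its starting pixel (355,234.6). The coupon is standing at (495,75), the black pliers are still locked and the weight is in its place, so I'll hand in the job.

```bash
python3 -c "
from workcell import ctrl
ctrl.close_job()"
```

```text
the job is handed in; nothing more can be done
```

The job is done and handed in, with the arm finished at about 15.4 s of the 48 s allowed. No verdict was reported, so what follows rests on my own checks.

- **Squeeze:** I closed the gripper on the blue sleeves until they locked. The width read about 37.6 mm against the 38 mm expected, and the wrist picture showed the handles locked.
- **Hold:** I opened the gripper and left the pliers untouched for about 4.5 s. The top picture taken just before the pull showed them still locked.
- **Release:** I pulled the red pin to the pliers' +y with one finger, and they sprang open. The force readings during the pull were only about 1–2 N, near the noise. The opening itself is confirmed only by the before and after pictures.
- **Last picture:** The red pin is back at its starting pixel, so the pliers look fully open. The coupon stands in its nest, the black pliers are locked, the weight looks undisturbed, and the arm is clear of everything.

The position measurements from the two cameras differed by 2–4 mm, which the gripper opening easily absorbed. No check failed.

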